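# Hang the keyhole caddy on the rack screw

### The job

In the spare-parts stockroom, hang the small metal caddy with the tall keyhole-slotted back on the headed screw of the grey rack panel: put the wide part of the keyhole over the screw head, draw the caddy down until the screw sits at the top of the narrow slot, and only then let go, leaving it hanging locked. Leave the other caddy, with the low plain back, where it stands.

Things in the scene. Friction and masses are not known exactly. Their poses are not given: they have to be found in the camera images.
- caddy: Loose aluminium caddy, 0.35 kg, with a tall keyhole back. Origin: centre of underside; z up, +x out of its back, y along its width. Tray 80 (x) by 100 (y), walls 35 high; back plate at x 36 to 40, 100 wide, 150 high. Black upright handle bar in the tray: x -30 to 4, y -7 to 7, top at z 150; grip it across its 14 mm, about 25 below its top. Sizes in mm.
- slot_end (a point): Point of the caddy where the screw's centre line lies when locked: caddy x 38 (mid plate), y 0, z 119.5 mm; axes as the caddy's. The keyhole below it: wide opening 44 mm wide centred 34.5 mm lower (z 85; from z 63, full width z 73 to 93), funnelling from z 93 to 112 into an upright slot 15 wide that ends at z 124.
- screw_neck (a point): Middle of the neck of a level headed screw, 190 mm above the deck, in a fixed upright grey panel 240 wide, 220 high. z up, -x points out along the screw to its head, y along the panel. Neck 9 in diameter, 12 long (x -6 to 6, panel face at x 6); head 22 in diameter, 5 thick (x -11 to -6). The caddy hangs with its x along this x, back to the panel, underside 70 above the deck.
- plain_caddy: The other caddy, to be left alone: same tray and same black handle, but a low back plate only 95 high with two small round holes and no keyhole. Origin and axes as for the caddy.

How it is judged:
On the way:
1. the caddy, still held in the fingers, has been drawn down so that the screw is in the narrow slot (slot end within 12 mm of the screw) (distance between slot_end and screw_neck below 0.012 m and contact force between the fingers and caddy above 0.5 N), for 0.1 s.
At the end, for the whole second after the job is handed in: The caddy hangs at rest on the screw, upright within 11 degrees, with the screw's neck in the narrow slot behind the head: the slot's end point within 12 mm of the middle of the neck, and not in front of the head (distance between slot_end and screw_neck below 0.012 m and x of slot_end in the frame of screw_neck above -0.008 m and angle between caddy's own z axis and vertical below 0.2 rad and linear speed of caddy below 0.03 m/s); the robot touches nothing.
It fails at once if the plain caddy was displaced by more than 30 mm (distance of plain_caddy from where it was at the start of the episode above 0.03 m).
It also fails if it takes over 43 s, if anything falls off the work surface, if the arm or the gripper's body presses on something with over 40 N, if the wrist force passes 120 N, or if a joint passes its speed limit or range.

### The arm

A 7-joint arm with a two-finger parallel gripper is mounted at the origin on the work surface. World frame = base frame: x ahead of the robot, y to its left, z up, the work surface at z = 0. Lengths are in m, angles in rad, forces in N, time in s.
With the tool pointing down it reaches from about 0.4 to 0.85 m from the base axis. Payload 10.4 kg.
Tool frame: the origin (TCP) lies at the very end of the fingers, on their centre line; the grasp point (between the pads) lies 19 mm behind it; y points along the fingers, x is the direction in which the jaws open and shut, and the axes are right-handed (so a half turn about y gives the same grasp; the last joint's range is limited). The gripper opens to 87 mm and grips with 3 to 60 N. Pads are 19 mm wide; open, the fingers measure 117 mm over their backs; the gripper's body (75 mm by 190 mm) begins 51 mm behind the grasp point.
Start: joints at [1.323, 0.332, -0.065, 1.46, 0.022, 1.35, -0.088], TCP at [0.139, -0.609, 0.223] pointing down, gripper open.
Joint ranges: [-2.6, 2.6], [-0.5, 2.12], [-1.47, 1.34], [0.16, 2.42], [-1.27, 4.41], [0.06, 2.06], [-2.6, 2.6]. Speed limits (rad/s): [2.22, 2.22, 2.79, 2.79, 3.14, 3.14, 3.14].

### API

Orientations are given as a unit quaternion [x, y, z, w].
In Python, from bench import readout, vision, r gives the robot as it stands.
- The arm moves only by the tool arm_command, never from a script. Its argument "targets" is a list that holds one entry, the list of rows, each a list of 6 numbers: the shift along the tool's x, y, z in m, then the turn, a rotation vector about the tool's x, y, z in degrees. A call has 1 to 12 rows; each row shifts and turns the commanded pose from where the row before left it, along the tool's axes as they then stand; what a row does not reach is not made up. A row lasts 1/12 s, in which the tool goes at most 41.7 mm and 7.16 degrees, less where a joint would pass 70% of its speed; a pose out of reach is approached as far as the arm can. A call is refused whole if a number of a shift passes 0.0417 or a number of a turn 7.16, either way. A call with a gripper value outside its range is refused whole. "hand" is the opening, from 0 (shut) to 1 (fully open), set as the call begins (left out, the last holds). The fingers move at their own pace and stop on an object; "grip_force" is the grip in N (left out, the last holds). Time passes only in rows, so rows that do not move let the fingers close. It gives the time, the measured TCP pose, the force and the opening at its end, in the units of the state.
- readout.read_state(): the state, without advancing time (a new reading comes with each control period).
- vision.camera(name): name is "scene" or "top" or "wrist"; returns a dict with "pixels" (420x560x3 uint8, blue, green, red), "fovy" (degrees; the focal length in pixels is half the picture's height over the tangent of half this angle, whatever the lens; pixels are square), "cx", "cy" (the principal point, pixels), "D" ([k1, k2, p1, p2, k3] as OpenCV has them; the pictures are not rectified), "R" (3x3) and "t" (3): a world point X has camera coordinates R X + t; the wrist camera has in their place "mount" (4x4, takes a point from camera to tool coordinates, whose origin is the TCP and whose axes are the tool frame's). Camera axes: x right, y down, z forward; pixel columns grow to the right and rows downward; lengths in m; the calibration is good to about 2 mm. A picture is of the moment at which its call begins: read the wrist's pose just before it. There is no depth.
- r.close_job(): hands the job in, once; it reports no verdict.
The state is a dict: "time": time; "joint_positions": joint angles; "joint_vel": joint speeds; "joint_torque": joint torques, N m; "ee_pos": TCP position; "eef_rot": TCP orientation; "ft_force": force on the tool from outside, world axes, zero at the start; "torque": the same for the moment, N m; "width": finger opening in m.
Only numpy, scipy, OpenCV 4.12 (cv2) and the standard library are available. Lean on these libraries where they do the work, as an engineer would, in place of code of your own. Each camera call takes 0.05 s, during which the arm holds its last target.

## Working session

There is one attempt and no reset: what is moved stays moved. The work goes in short steps, Python scripts to look and compute and a tool call to move; the robot and the scene stay as the last step left them, time stands still between calls to the robot, and variables do not carry over. Pictures are saved under pics/ and viewed, and the job is handed in when it is done.

Besides the shell and the picture viewer there is one more tool, called after "Emit:" by a JSON object that holds its "fn" and its "kwargs", one argument or row to a line. arm_command: Moves the arm, as the interface text tells. Its arguments: {"type":"object","properties":{"targets":{"type":"array","items":{"type":"array","items":{"type":"array","items":{"type":"number"}}}},"hand":{"type":"number"},"grip_force":{"type":"number"}},"required":["targets"]}

```bash
mkdir -p pics; ls; cat > h.py <<'E'
import numpy as np,cv2,json
from bench import readout,vision,r
def K(c):
    f=210/np.tan(np.radians(c["fovy"])/2); return np.array([[f,0,c["cx"]],[0,f,c["cy"]],[0,0,1.]])
def save(n,name):
    s=readout.read_state(); c=vision.camera(n)
    cv2.imwrite(f'pics/{name}.png',np.asarray(c["pixels"]))
    d={k:np.asarray(v).tolist() for k,v in c.items() if k!="pixels"}
    d["ee_pos"]=np.asarray(s["ee_pos"]).tolist(); d["eef_rot"]=np.asarray(s["eef_rot"]).tolist()
    json.dump(d,open(f'pics/{name}.json','w')); return d
def load(name): return json.load(open(f'pics/{name}.json'))
from scipy.spatial.transform import Rotation as Ro
def ext(c):
    if "mount" in c:
        T=np.eye(4);T[:3,:3]=Ro.from_quat(c["eef_rot"]).as_matrix();T[:3,3]=c["ee_pos"]
        M=np.linalg.inv(T@np.array(c["mount"]));return M[:3,:3],M[:3,3]
    return np.array(c["R"]),np.array(c["t"])
def proj(c,P):
    R,t=ext(c); return cv2.projectPoints(np.array(P,float).reshape(-1,3),cv2.Rodrigues(R)[0],t,K(c),np.array(c["D"],float))[0].reshape(-1,2)
def ray(c,uv):
    R,t=ext(c); p=cv2.undistortPoints(np.array(uv,float).reshape(-1,1,2),K(c),np.array(c["D"],float)).reshape(-1,2)
    d=np.c_[p,np.ones(len(p))]@R; return -R.T@t,d
def onz(c,uv,z):
    o,d=ray(c,uv); return o+d*((z-o[2])/d[:,2])[:,None]
E
python3 - <<'E'
from h import *
for n in("scene","top","wrist"):
    d=save(n,n+"0"); print(n,d)
print(readout.read_state())
E
```

```text
pics
scene {'fovy': 55.690494845332815, 'cx': 281.29351249547767, 'cy': 206.80253670053813, 'D': [-0.11558760716607609, 0.0, 0.0, 0.0, 0.0], 'R': [[0.7836922221766051, 0.621070387574848, -0.0099032609540031], [0.48729816351263755, -0.6246233915971198, -0.6102344783006953], [-0.3851843723947087, 0.47341017347258113, -0.7921589530615399]], 't': [-0.4072581937113545, -0.19820146921097037, 1.1027354505557545], 'ee_pos': [0.1392271292763785, -0.6088983589177551, 0.22175288176140306], 'eef_rot': [-0.5526256268848037, 0.44117370896707514, -0.44036286532849994, 0.553218963762167]}
top {'fovy': 45.29535269112074, 'cx': 279.48076800935104, 'cy': 211.45265773689425, 'D': [0.027823780260055688, 0.0, 0.0, 0.0, 0.0], 'R': [[0.010367939564271265, -0.9999457687959683, 0.0009824949012965118], [-0.9880554582436119, -0.010395719333639721, -0.15374765186675754], [0.1537495276877204, 0.0006232869127806354, -0.98810965699624]], 't': [-0.022181767382159524, 0.5512839673150866, 1.1539095947769251], 'ee_pos': [0.13925610423452894, -0.6089099807618046, 0.22178902741825793], 'eef_rot': [-0.5526484696799207, 0.
[... 654 characters left out ...]
292343694]}
{'time': 0.15, 'joint_positions': array([ 1.32340129,  0.33271619, -0.06472959,  1.46071292,  0.02158809,
        1.34991902, -0.08849185]), 'joint_vel': array([-0.0010677 , -0.00257903, -0.00045833, -0.00180704, -0.00034982,
       -0.00064723,  0.00319958]), 'joint_torque': array([ 1.35510512e-03, -6.23629975e+01,  2.50402599e-02, -3.90142071e+01,
       -6.12730812e-02,  3.72626237e-02,  1.48712438e-04]), 'ee_pos': array([ 0.13927421, -0.60899159,  0.22196029]), 'eef_rot': array([-0.55270935,  0.44104923, -0.44045222,  0.55316344]), 'ft_force': array([ 0.26724287, -0.1988586 ,  0.57760173]), 'torque': array([-0.03316298,  0.025537  ,  0.02808547]), 'width': 0.0870442380154154}
```

View pics/scene0.png

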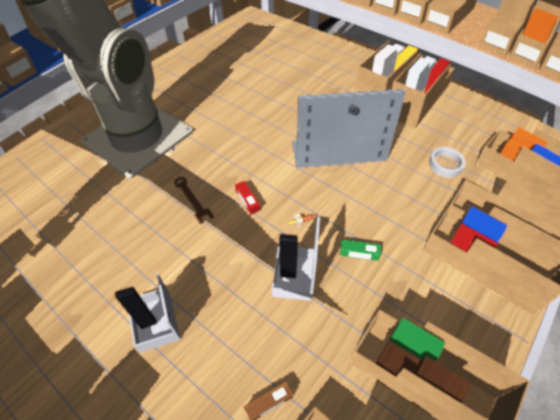

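View pics/top0.png

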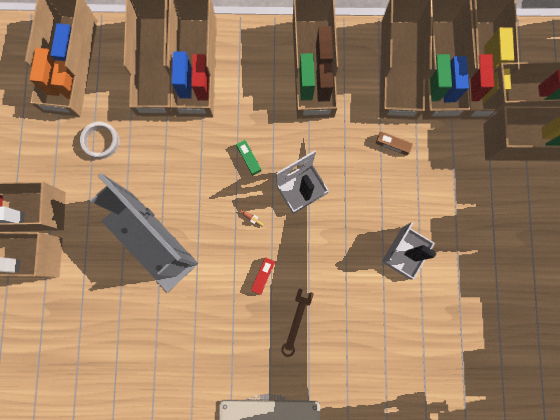

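View pics/wrist0.png

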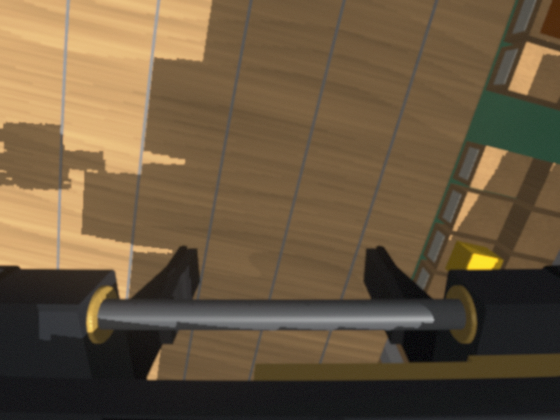

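```bash
python3 - <<'E'
import cv2,numpy as np
s=cv2.imread('pics/scene0.png');t=cv2.imread('pics/top0.png')
f=lambda i,x,y,w,h,k:cv2.resize(i[y:y+h,x:x+w],None,fx=k,fy=k,interpolation=cv2.INTER_CUBIC)
cv2.imwrite('pics/a.png',np.hstack([f(s,255,205,100,100,4),f(t,260,130,100,100,4)]))
cv2.imwrite('pics/b.png',np.hstack([f(s,280,80,130,100,3),f(t,85,165,130,130,3)[:300]]) )
cv2.imwrite('pics/c.png',f(t,85,165,130,130,4))
E
```

```text
(no output)
```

View pics/a.png

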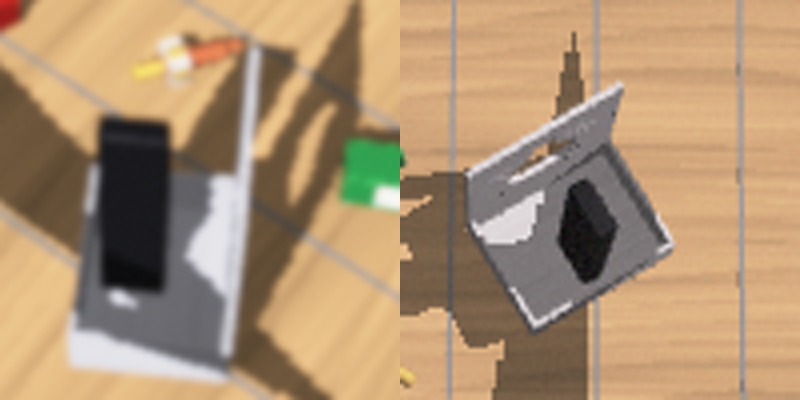

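View pics/b.png

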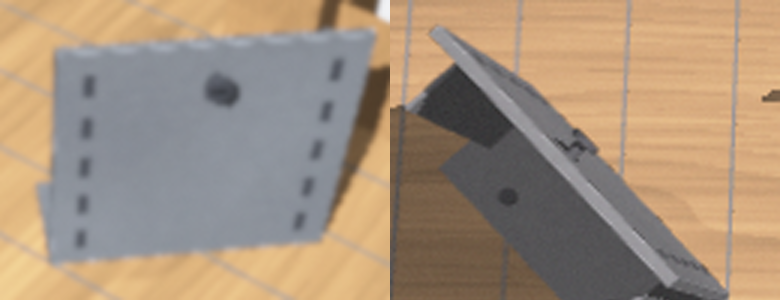

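View pics/c.png

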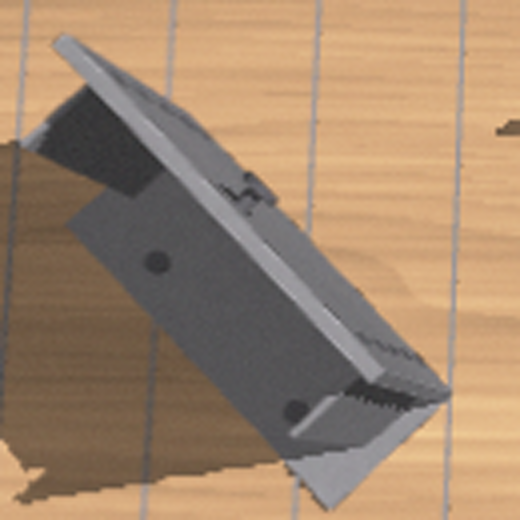

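```bash
cat > fit.py <<'E'
from h import *
from scipy.optimize import least_squares
T=load('top0');S=load('scene0')
print('cams',ext(T)[0].T@-ext(T)[1],ext(S)[0].T@-ext(S)[1])
def X(p,P):
    c,s=np.cos(p[2]),np.sin(p[2]);P=np.array(P,float)
    return np.c_[p[0]+c*P[:,0]-s*P[:,1],p[1]+s*P[:,0]+c*P[:,1],P[:,2]]
def fit(obs,p0):
    f=lambda p:np.concatenate([(proj(c,X(p,[P]))[0]-uv) for c,P,uv in obs])
    r=least_squares(f,p0,loss='soft_l1'); print(r.x,np.degrees(r.x[2]));print(np.round(f(r.x).reshape(-1,2),1).tolist()); return r.x
E
python3 - <<'E'
from fit import *
for uv,z in [((315.5,151.2),.15),((276.9,173.7),.15),((328,191.3),.035),((294.3,212),.035)]: print(onz(T,[uv],z))
a=lambda x,y:(260+(x-400)/4,130+y/4); b=lambda x,y:(255+x/4,205+y/4)
m=.001
obs=[(T,(.038,.05,.15),a(467,177)),(T,(.038,-.05,.15),a(622,87)),(T,(-.04,-.05,.035),a(673,247)),(T,(-.04,.05,.035),a(535,330)),
 (S,(.038,-.05,.15),b(254,40)),(S,(.04,.05,.0),b(230,378)),(S,(-.04,.05,0),b(70,365))]
for y0 in(.4,.4+np.pi,-1.2): fit(obs,[.6,0,y0])
q=lambda x,y:(85+x/4,165+y/4); g=lambda x,y:(280+x/3,80+y/3)
for uv,z in [(q(75,36),.22),(q(384,372),.22),(q(450,395),0)]: print(onz(T,[uv],z))
for uv,z in [(g(55,52),.22),(g(375,32),.22),(g(50,262),0),(g(322,240),0)]: print(onz(S,[uv],z))
print('head',onz(S,[g(222,90)],.19),onz(T,[q(250,190)],.19))
E
```

```text
cams [ 0.36751606 -0.01716879  1.22496962] [ 0.84050475 -0.39291145  0.74855921]
[[ 0.66984833 -0.09438971  0.15      ]]
[[ 0.61826267 -0.00998156  0.15      ]]
[[ 0.60299689 -0.13269963  0.035     ]]
[[ 0.5517228  -0.05188257  0.035     ]]
[ 0.61043594 -0.07241751  0.58713448] 33.64032757441514
[[0.0, 1.2], [-0.6, -0.5], [1.2, -1.2], [1.0, 0.4], [-3.3, 46.9], [1.1, -43.3], [4.4, -42.4]]
[ 0.62062767 -0.05661771  4.12094942] 236.1130091175682
[[48.6, -10.2], [-15.7, 49.4], [-57.2, -0.4], [0.6, -54.4], [-42.0, 2.4], [-20.8, -0.4], [55.9, -8.3]]
[ 0.61043594 -0.0724175   0.5871344 ] 33.64032312336336
[[0.0, 1.2], [-0.6, -0.5], [1.2, -1.2], [1.0, 0.4], [-3.3, 46.9], [1.1, -43.3], [4.4, -42.4]]
[[0.59730775 0.34211143 0.22      ]]
[[0.42812954 0.17837541 0.22      ]]
[[0.42790097 0.180745   0.        ]]
[[0.42757673 0.17880361 0.22      ]]
[[0.59788855 0.34653233 0.22      ]]
[[0.42802897 0.17939933 0.        ]]
[[0.6000811 0.3481631 0.       ]]
head [[0.52793696 0.25093246 0.19      ]] [[0.52347429 0.25742426 0.19      ]]
```

```bash
cat >> fit.py <<'E'
def draw(names,items,out,crop,k=4):
    im=[]
    for n,(x,y,w,h) in zip(names,crop):
        c=load(n);i=cv2.imread(f'pics/{n}.png');i=cv2.resize(i[y:y+h,x:x+w],None,fx=k,fy=k,interpolation=cv2.INTER_CUBIC)
        for p,segs in items:
            for a,b in segs:
                u=(proj(c,X(p,[a,b]))-[x,y]+.5)*k
                cv2.line(i,*[tuple(int(round(v)) for v in q) for q in u],(0,0,255),1,cv2.LINE_AA)
        im.append(i)
    cv2.imwrite(out,np.hstack(im))
def box(x0,x1,y0,y1,z0,z1):
    v=[(x,y,z) for x in(x0,x1) for y in(y0,y1) for z in(z0,z1)]
    return [(a,b) for i,a in enumerate(v) for b in v[i+1:] if sum(s!=t for s,t in zip(a,b))==1]
CAD=box(-.04,.04,-.05,.05,0,.035)+box(.036,.04,-.05,.05,0,.15)+box(-.03,.004,-.007,.007,.02,.15)
ct=np.linspace(0,2*np.pi,17);hd=[(-.011,.011*np.cos(t),.19+.011*np.sin(t)) for t in ct]
PAN=box(.006,.012,-.12,.12,0,.22)+list(zip(hd[:-1],hd[1:]))
E
python3 - <<'E'
from fit import *
a=lambda x,y:(260+(x-400)/4,130+y/4); b=lambda x,y:(255+x/4,205+y/4)
obs=[(T,(.038,.05,.15),a(467,177)),(T,(.038,-.05,.15),a(622,87)),(T,(-.04,-.05,.035),a(673,247)),(T,(-.04,.05,.035),a(535,330)),
 (S,(.04,-.05,.0),b(230,378)),(S,(-.04,-.05,0),b(70,365))]
p=fit(obs,[.6,0,.6])
q=lambda x,y:(85+x/4,165+y/4); g=lambda x,y:(280+x/3,80+y/3)
obs=[(T,(.006,.12,.22),q(384,372)),(T,(.006,.12,0),q(450,395)),(T,(.006,-.12,.22),q(75,36)),
(S,(.006,.12,.22),g(55,52)),(S,(.006,.12,0),g(50,262)),(S,(.006,-.12,0),g(322,240)),(S,(.006,-.12,.22),g(375,32)),(S,(-.011,0,.19),g(219,92))]
w=fit(obs,[.52,.257,2.3])
draw(['scene0','top0'],[(p,CAD)],'pics/d.png',[(255,205,100,100),(260,130,100,100)])
draw(['scene0','top0'],[(w,PAN)],'pics/e.png',[(285,80,130,130),(85,165,130,130)],3)
print(Ro.from_quat(T['eef_rot']).as_matrix())
E
```

```text
cams [ 0.36751606 -0.01716879  1.22496962] [ 0.84050475 -0.39291145  0.74855921]
[ 0.6113157  -0.07180556  0.55886531] 32.02062334810917
[[-0.2, 0.0], [-0.2, -0.6], [0.9, -0.8], [0.0, -0.2], [-0.9, -0.3], [-0.1, -0.9]]
[0.51771827 0.25795193 2.34370557] 134.28443781895268
[[-0.1, 0.3], [0.9, 0.1], [-1.9, -1.0], [-0.1, 0.1], [-0.3, 0.1], [-0.6, 0.3], [0.5, 0.4], [-0.2, -0.9]]
[[ 2.22946012e-01 -3.52613077e-04  9.74830730e-01]
 [-9.74829844e-01  1.31520554e-03  2.22946285e-01]
 [-1.36071656e-03 -9.99999073e-01 -5.05179206e-05]]
```

View pics/d.png

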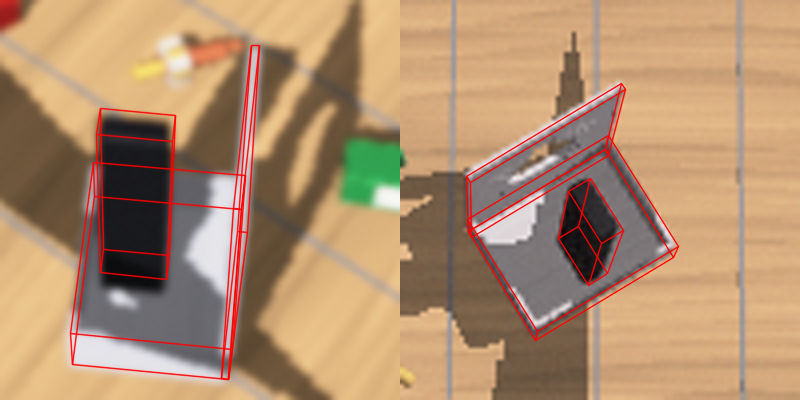

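View pics/e.png

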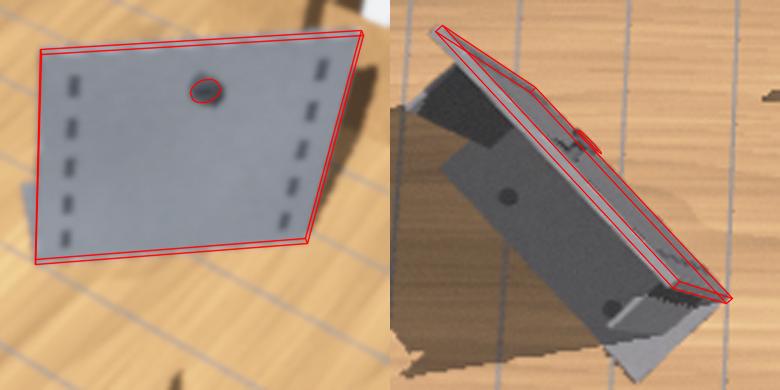

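Emit:
{"fn": "arm_command", "kwargs": {
  "targets": [
    [[-0.02, -0.01, 0.028, 0, 0, 0], [-0.02, -0.01, 0.028, 0, 0, 0], [-0.02, -0.01, 0.028, 0, 0, 0], [-0.02, -0.01, 0.028, 0, 0, 0], [-0.02, 0, 0.028, 0, 0, 0], [-0.02, 0, 0.028, 0, 0, 0], [-0.02, 0, 0.028, 0, 0, 0], [-0.02, 0, 0.028, 0, 0, 0], [-0.02, 0, 0.028, 0, 0, 0], [-0.02, 0, 0.028, 0, 0, 0]]
  ],
  "hand": 1
}}

```text
time: 0.98
ee_pos: [0.3685, -0.3504, 0.2625]
eef_rot: [0.553, -0.441, 0.441, -0.553]
ft_force: [0.9, -1.2, 1.0]
width: 0.0871
```

Emit:
{"fn": "arm_command", "kwargs": {
  "targets": [
    [[-0.0235, 0, 0.0318, 0, 0, 0], [-0.0235, 0, 0.0318, 0, 0, 0], [-0.0235, 0, 0.0318, 0, 0, 0], [-0.0235, 0, 0.0318, 0, 0, 0], [-0.0235, 0, 0.0318, 0, 0, 0], [-0.0235, 0, 0.0318, 0, 0, 0], [-0.0235, 0, 0.0318, 0, 0, 0], [-0.0235, 0, 0.0318, 0, 0, 0], [-0.0235, 0, 0.0318, 0, -4.8, 0], [0, 0, 0, 0, -4.8, 0], [0, 0, 0, 0, -4.8, 0], [0, 0, 0, 0, -4.7, 0]]
  ]
}}

```text
time: 1.98
ee_pos: [0.5997, -0.081, 0.2619]
eef_rot: [0.619, -0.341, 0.341, -0.619]
ft_force: [-0.1, 0.2, -0.1]
width: 0.0873
```

```bash
python3 - <<'E'
from fit import *
save('wrist','w1')
s=readout.read_state();R=Ro.from_quat(s['eef_rot']).as_matrix();print(s['ee_pos'],R.round(3),s['joint_positions'])
p=[.6113,-.0718,.5589]
draw(['w1'],[(p,CAD)],'pics/w1d.png',[(0,0,560,420)],1)
E
```

```text
cams [ 0.36751606 -0.01716879  1.22496962] [ 0.84050475 -0.39291145  0.74855921]
[ 0.59958046 -0.08148553  0.26200195] [[ 0.539 -0.001  0.842]
 [-0.842  0.     0.539]
 [-0.001 -1.    -0.001]] [ 0.5389707   0.3318773  -0.61318226  1.42951183  0.18991402  1.44061442
 -1.07500303]
```

View pics/w1d.png

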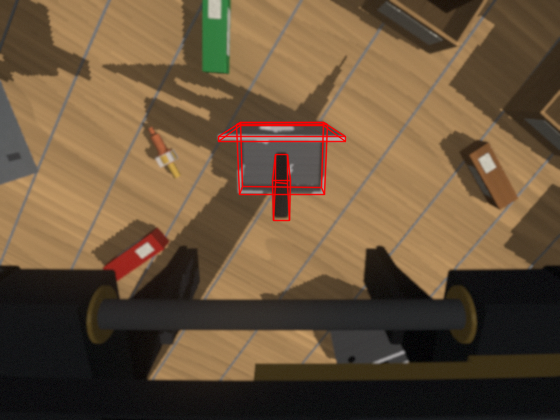

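Emit:
{"fn": "arm_command", "kwargs": {
  "targets": [
    [[-0.002, 0.026, 0.002, 0, 0.5, 0], [0, 0.026, 0, 0, 0, 0], [0, 0.026, 0, 0, 0, 0], [0, 0.026, 0, 0, 0, 0], [0, 0.026, 0, 0, 0, 0], [0, 0.016, 0, 0, 0, 0], [0, 0.01, 0, 0, 0, 0], [0, 0, 0, 0, 0, 0]]
  ]
}}

```text
time: 2.7
ee_pos: [0.5988, -0.0793, 0.1044]
eef_rot: [0.617, -0.347, 0.345, -0.616]
ft_force: [-0.2, 0.5, -0.3]
width: 0.0873
```

Emit:
{"fn": "arm_command", "kwargs": {
  "targets": [
    [[0, 0, 0, 0, 0, 0], [0, 0, 0, 0, 0, 0], [0, 0, 0, 0, 0, 0], [0, 0, 0, 0, 0, 0], [0, 0, 0, 0, 0, 0], [0, 0, 0, 0, 0, 0], [0, 0, 0, 0, 0, 0], [0, 0, 0, 0, 0, 0]]
  ],
  "hand": 0,
  "grip_force": 40
}}

```text
time: 3.37
ee_pos: [0.6002, -0.0792, 0.1066]
eef_rot: [0.617, -0.346, 0.346, -0.617]
ft_force: [0.4, -0.3, -0.6]
width: 0.0416
```

Emit:
{"fn": "arm_command", "kwargs": {
  "targets": [
    [[0, 0, 0, 0, 0, 0], [0, 0, 0, 0, 0, 0], [0, 0, 0, 0, 0, 0], [0, 0, 0, 0, 0, 0], [0, 0, 0, 0, 0, 0], [0, 0, 0, 0, 0, 0], [0, 0, 0, 0, 0, 0], [0, 0, 0, 0, 0, 0]]
  ]
}}

```text
time: 4.03
ee_pos: [0.6001, -0.0793, 0.1064]
eef_rot: [0.617, -0.346, 0.346, -0.617]
ft_force: [-0.1, -1.4, -1.4]
width: 0.014
```

Emit:
{"fn": "arm_command", "kwargs": {
  "targets": [
    [[0, -0.01, 0, 0, 0, 0], [0, -0.025, 0, 0, 0, 0], [0, -0.025, 0, 0, 0, 0], [0, -0.025, 0, 0, 0, 0], [0, -0.02, 0, 0, 0, 0], [-0.02, 0, 0.013, 0, 0, 0], [-0.026, 0, 0.017, 0, 0, 0], [-0.026, 0, 0.017, 0, 0, 0], [-0.026, 0, 0.017, 0, 0, 0], [-0.026, 0, 0.017, 0, 0, 0], [-0.026, 0, 0.017, 0, 0, 0], [-0.026, 0, 0.017, 0, 0, 0]]
  ]
}}

```text
time: 5.03
ee_pos: [0.6059, 0.1325, 0.2119]
eef_rot: [0.617, -0.346, 0.346, -0.617]
ft_force: [0.2, -0.1, -3.9]
width: 0.0137
```

Emit:
{"fn": "arm_command", "kwargs": {
  "targets": [
    [[-0.02, 0, 0.013, 0, -4, 0], [-0.011, 0, 0.006, 0, -6.5, 0], [0, 0, 0, 0, -6.5, 0], [0, 0, 0, 0, -6.5, 0], [0, 0, 0, 0, -6.5, 0], [0, 0, 0, 0, -6.5, 0], [0, 0, 0, 0, -6.5, 0], [0, 0, 0, 0, -6.5, 0], [0, 0, 0, 0, -6.5, 0], [0, 0, 0, 0, -6.5, 0], [0, 0, 0, 0, -6.5, 0], [0, 0, 0, 0, -6.5, 0]]
  ]
}}

```text
time: 6.03
ee_pos: [0.6052, 0.1671, 0.2118]
eef_rot: [0.699, 0.106, -0.107, -0.699]
ft_force: [-0.3, 0.5, -5.3]
width: 0.0141
```

Emit:
{"fn": "arm_command", "kwargs": {
  "targets": [
    [[0, 0, 0, 0, -6.5, 0], [0, 0, 0, 0, -6.5, 0], [0, 0, 0, 0, -6.5, 0], [0, 0, 0, 0, -6.5, 0], [0, 0, 0, 0, -1.5, 0], [0, 0, 0, 0, 0, 0], [0, 0, 0, 0, 0, 0]]
  ]
}}

```text
time: 6.62
ee_pos: [0.6054, 0.1672, 0.2116]
eef_rot: [0.655, 0.266, -0.267, -0.655]
ft_force: [0.4, -0.4, -4.8]
width: 0.0137
```

```bash
python3 - <<'E'
from fit import *
save('wrist','w2');save('scene','s2');save('top','t2')
s=readout.read_state();R=Ro.from_quat(s['eef_rot']).as_matrix();print(s['ee_pos'],R.round(3),s['joint_positions'],s['width'])
t=s['ee_pos'];z=R[:,2];h=np.arctan2(z[1],z[0]);print(np.degrees(h))
p=[t[0]+.0135*np.cos(h),t[1]+.0135*np.sin(h),h];dz=t[2]-.1064
kh=[(.038,.022,.073),(.038,.022,.093),(.038,.0075,.112),(.038,.0075,.124),(.038,-.0075,.124),(.038,-.0075,.112),(.038,-.022,.093),(.038,-.022,.073)]
C=[(np.array(a)+[0,0,dz],np.array(b)+[0,0,dz]) for a,b in CAD+list(zip(kh[:-1],kh[1:]))]
w=[.5177,.2580,2.3437]
draw(['w2'],[(p,C),(w,PAN)],'pics/w2d.png',[(0,0,560,420)],1)
draw(['s2','t2'],[(p,C),(w,PAN)],'pics/s2d.png',[(270,70,140,200),(85,100,140,200)],2.5 and 3)
d=t-np.array([w[0],w[1],.19]);print('screw frame tcp',d@[np.cos(w[2]),np.sin(w[2]),0],d@[-np.sin(w[2]),np.cos(w[2]),0])
E
```

```text
cams [ 0.36751606 -0.01716879  1.22496962] [ 0.84050475 -0.39291145  0.74855921]
[0.6054917  0.16725725 0.21164041] [[ 0.715  0.    -0.699]
 [ 0.699 -0.     0.715]
 [-0.    -1.    -0.   ]] [ 0.37201432  0.5325402  -1.00903154  1.42791352  0.44955927  1.42530878
  0.13666032] 0.013922249236827468
134.36613405065052
screw frame tcp -0.12625913588204368 0.00050924563404731
```

View pics/w2d.png

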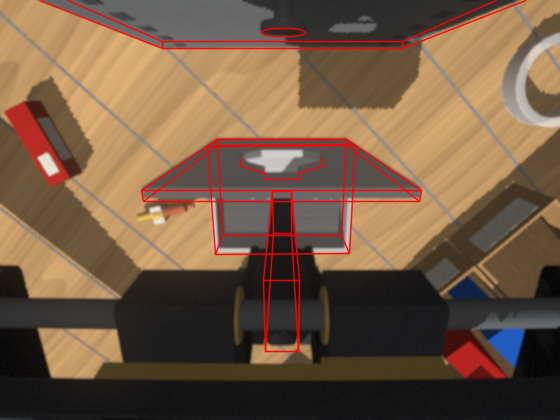

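View pics/s2d.png

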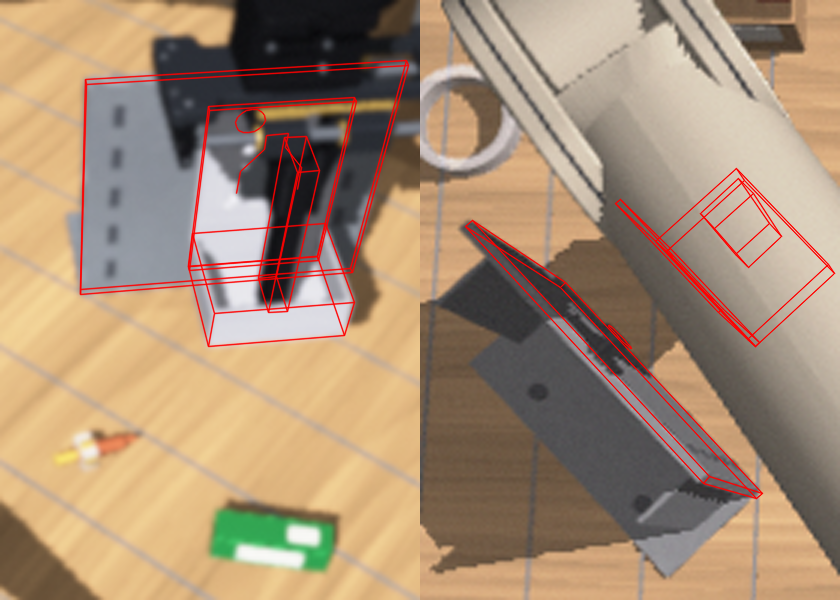

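Emit:
{"fn": "arm_command", "kwargs": {
  "targets": [
    [[0, 0, 0.01, 0, 0, 0], [0, 0, 0.015, 0, 0, 0], [0, 0, 0.015, 0, 0, 0], [0, 0, 0.01, 0, 0, 0], [0, 0, 0.007, 0, 0, 0], [0, 0, 0.006, 0, 0, 0], [0, 0, 0.005, 0, 0, 0], [0, 0, 0.004, 0, 0, 0], [0, 0, 0.003, 0, 0, 0], [0, 0, 0, 0, 0, 0], [0, 0, 0, 0, 0, 0]]
  ]
}}

```text
time: 7.68
ee_pos: [0.5531, 0.2206, 0.2115]
eef_rot: [0.655, 0.268, -0.268, -0.654]
ft_force: [0.5, -0.3, -4.7]
width: 0.0137
```

```bash
cat > chk.py <<'E'
import sys
from fit import *
k=sys.argv[1]
save('wrist','w'+k);save('scene','s'+k)
s=readout.read_state();R=Ro.from_quat(s['eef_rot']).as_matrix();print(s['ee_pos'],s['ft_force'],s['width'])
t=s['ee_pos'];z=R[:,2];h=np.arctan2(z[1],z[0]);print(np.degrees(h))
p=[t[0]+.0135*np.cos(h),t[1]+.0135*np.sin(h),h];dz=t[2]-.1064
kh=[(.038,.022,.073),(.038,.022,.093),(.038,.0075,.112),(.038,.0075,.124),(.038,-.0075,.124),(.038,-.0075,.112),(.038,-.022,.093),(.038,-.022,.073)]
C=[(np.array(a)+[0,0,dz],np.array(b)+[0,0,dz]) for a,b in CAD+list(zip(kh[:-1],kh[1:]))]
w=[.5177,.2580,2.3437]
draw(['w'+k],[(p,C),(w,PAN)],f'pics/w{k}d.png',[(0,0,560,420)],1)
draw(['s'+k],[(p,C),(w,PAN)],f'pics/s{k}d.png',[(270,70,140,130)],5)
d=t-np.array([w[0],w[1],.19]);print('slot_end in screw frame',d@[np.cos(w[2]),np.sin(w[2]),0]+.0515,d@[-np.sin(w[2]),np.cos(w[2]),0],dz+.1195-.19)
E
python3 chk.py 3
```

```text
cams [ 0.36751606 -0.01716879  1.22496962] [ 0.84050475 -0.39291145  0.74855921]
[0.55328845 0.2203296  0.21143725] [-0.14749879  0.27457999 -4.47667009] 0.014080484389351665
134.4419217766111
slot_end in screw frame -0.000316177106108137 0.0008248291223650898 0.03453724561619079
```

View pics/w3d.png

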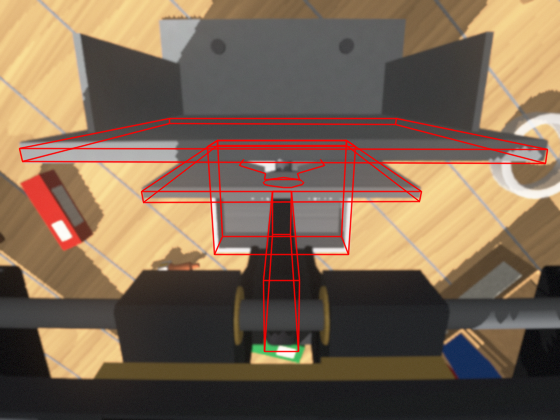

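View pics/s3d.png

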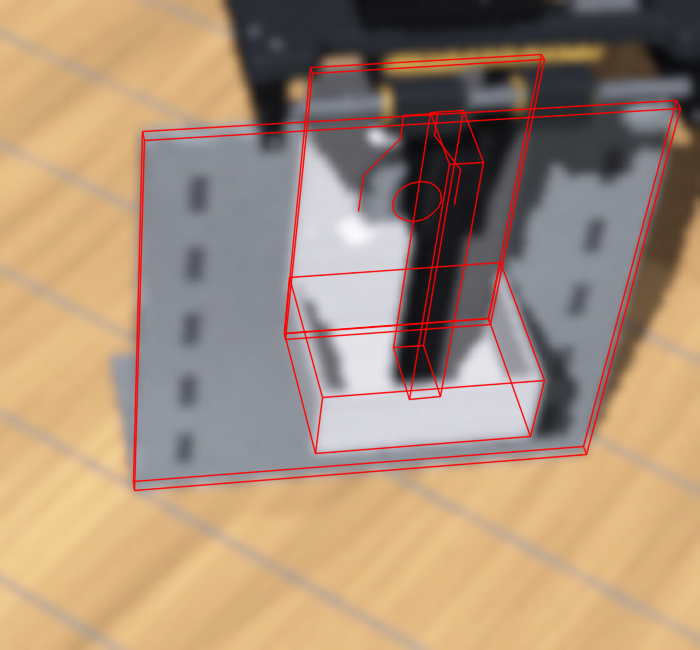

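Emit:
{"fn": "arm_command", "kwargs": {
  "targets": [
    [[0.0006, 0.005, 0, 0, 0, 0], [0, 0.006, 0, 0, 0, 0], [0, 0.006, 0, 0, 0, 0], [0, 0.005, 0, 0, 0, 0], [0, 0.004, 0, 0, 0, 0], [0, 0.003, 0, 0, 0, 0], [0, 0.002, 0, 0, 0, 0], [0, 0.002, 0, 0, 0, 0], [0, 0, 0, 0, 0, 0], [0, 0, 0, 0, 0, 0]]
  ]
}}

```text
time: 8.62
ee_pos: [0.5534, 0.2212, 0.1786]
eef_rot: [0.655, 0.268, -0.268, -0.654]
ft_force: [0.2, 0.2, -4.1]
width: 0.0139
```

```bash
python3 chk.py 4
```

```text
cams [ 0.36751606 -0.01716879  1.22496962] [ 0.84050475 -0.39291145  0.74855921]
[0.55349903 0.22126435 0.17876026] [ 0.15468931  0.63805918 -4.42447233] 0.013391110247042657
134.47989804481455
slot_end in screw frame 0.0002059692172492536 2.1413840562401797e-05 0.001860256553152334
```

View pics/w4d.png

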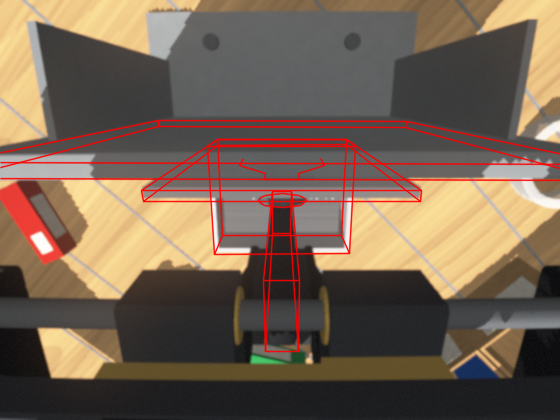

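View pics/s4d.png

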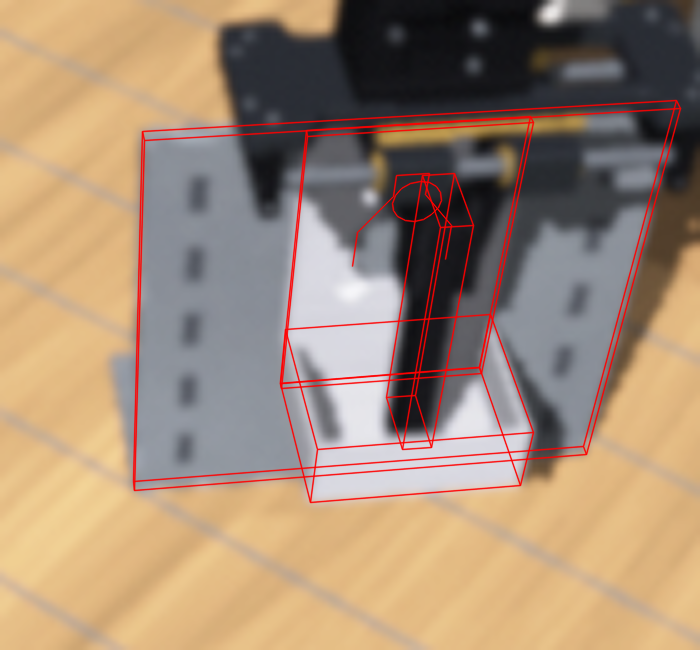

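Emit:
{"fn": "arm_command", "kwargs": {
  "targets": [
    [[0, 0.001, 0, 0, 0, 0], [0, 0.0008, 0, 0, 0, 0], [0, 0, 0, 0, 0, 0], [0, 0, 0, 0, 0, 0]]
  ]
}}

```text
time: 9.05
ee_pos: [0.5535, 0.2212, 0.1768]
eef_rot: [0.655, 0.268, -0.268, -0.654]
ft_force: [0.1, -0.1, -3.2]
width: 0.0139
```

Emit:
{"fn": "arm_command", "kwargs": {
  "targets": [
    [[0, 0.0008, 0, 0, 0, 0], [0, 0, 0, 0, 0, 0], [0, 0, 0, 0, 0, 0], [0, 0, 0, 0, 0, 0]]
  ]
}}

```text
time: 9.38
ee_pos: [0.5536, 0.2213, 0.1764]
eef_rot: [0.655, 0.268, -0.267, -0.654]
ft_force: [-0.1, -1.1, 2.6]
width: 0.014
```

Force went from −4.5 N to +2.6 N, so the neck now carries the caddy. I'll release it.

Emit:
{"fn": "arm_command", "kwargs": {
  "targets": [
    [[0, 0, 0, 0, 0, 0], [0, 0, 0, 0, 0, 0], [0, 0, 0, 0, 0, 0], [0, 0, 0, 0, 0, 0], [0, 0, 0, 0, 0, 0], [0, 0, 0, 0, 0, 0], [0, 0, 0, 0, 0, 0], [0, 0, 0, 0, 0, 0], [0, 0, 0, 0, 0, 0], [0, 0, 0, 0, 0, 0]]
  ],
  "hand": 0.7
}}

```text
time: 10.22
ee_pos: [0.5534, 0.2212, 0.1759]
eef_rot: [0.655, 0.268, -0.268, -0.654]
ft_force: [-0.4, -0.2, -0.8]
width: 0.0605
```

```bash
python3 chk.py 5
```

```text
cams [ 0.36751606 -0.01716879  1.22496962] [ 0.84050475 -0.39291145  0.74855921]
[0.5534036  0.22119152 0.17592654] [-0.03430929  0.11990465  0.54809611] 0.060061315176740626
134.47934416722953
slot_end in screw frame 0.0002204623890075738 0.00014058558548278894 -0.0009734564243715771
```

View pics/w5d.png

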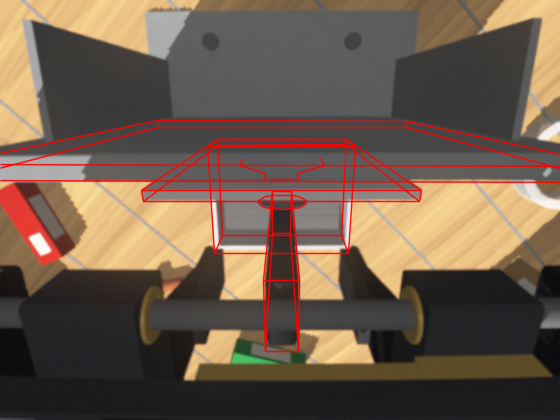

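Emit:
{"fn": "arm_command", "kwargs": {
  "targets": [
    [[0, -0.01, 0, 0, 0, 0], [0, -0.02, 0, 0, 0, 0], [0, -0.025, 0, 0, 0, 0], [0, -0.025, 0, 0, 0, 0], [0, -0.025, 0, 0, 0, 0], [0, -0.02, -0.02, 0, 0, 0], [0, -0.01, -0.03, 0, 0, 0], [0, 0, -0.03, 0, 0, 0], [0, 0, -0.03, 0, 0, 0], [0, 0, -0.02, 0, 0, 0], [0, 0, 0, 0, 0, 0], [0, 0, 0, 0, 0, 0]]
  ]
}}

```text
time: 11.32
ee_pos: [0.6449, 0.1277, 0.3111]
eef_rot: [-0.654, -0.267, 0.267, 0.655]
ft_force: [-0.7, 0.7, -0.2]
width: 0.0607
```

```bash
python3 - <<'E'
from fit import *
save('scene','s6');save('wrist','w6');s=readout.read_state();print(s['ee_pos'],s['ft_force'],s['time'])
w=[.5177,.2580,2.3437];p=[w[0]-.038*np.cos(w[2]),w[1]-.038*np.sin(w[2]),w[2]]
C=[(np.array(a)+[0,0,.07],np.array(b)+[0,0,.07]) for a,b in CAD]
draw(['s6'],[(p,C)],'pics/s6d.png',[(270,70,140,130)],5)
draw(['w6'],[(p,C)],'pics/w6d.png',[(0,0,560,420)],1)
E
```

```text
cams [ 0.36751606 -0.01716879  1.22496962] [ 0.84050475 -0.39291145  0.74855921]
[0.64379474 0.12971542 0.31153925] [-0.51245138  0.80010914 -0.23403229] 11.4167
```

View pics/s6d.png

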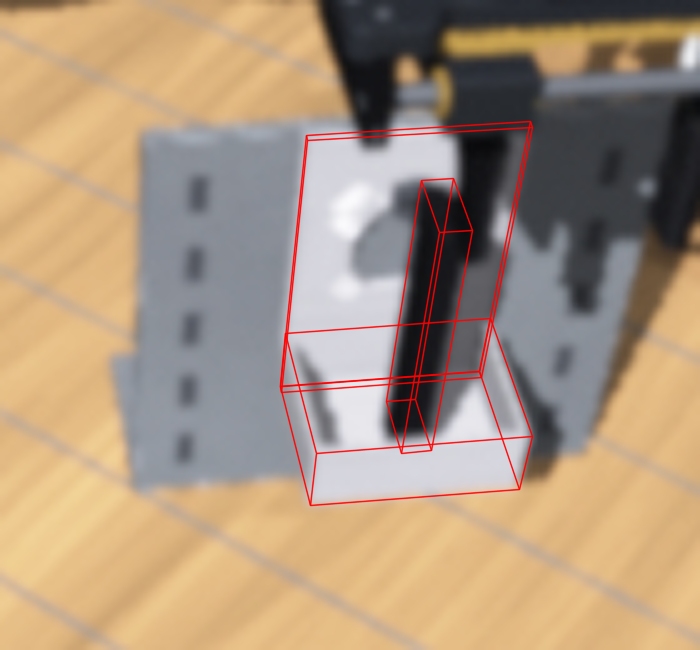

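View pics/w6d.png

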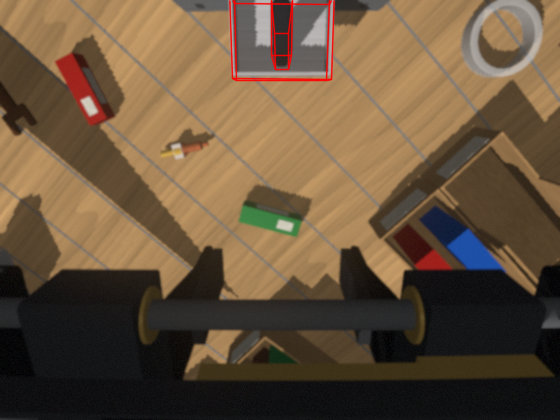

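View pics/s6.png

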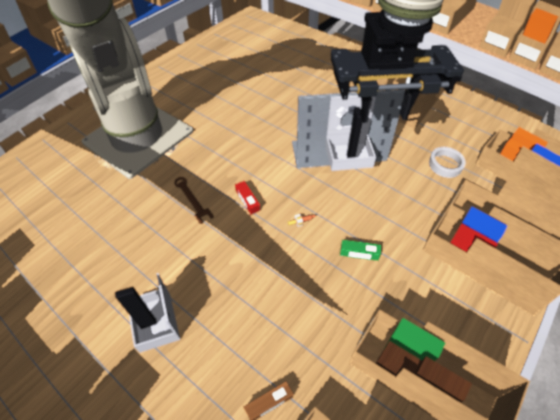

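The caddy hangs where the model predicts, with the screw head visible in front of the slot at about (352,109) in the scene image. The plain caddy is still at (150,320). I'll let everything settle for a moment, then hand in.

Emit:
{"fn": "arm_command", "kwargs": {
  "targets": [
    [[0, 0, 0, 0, 0, 0], [0, 0, 0, 0, 0, 0], [0, 0, 0, 0, 0, 0], [0, 0, 0, 0, 0, 0], [0, 0, 0, 0, 0, 0], [0, 0, 0, 0, 0, 0]]
  ]
}}

```text
time: 11.92
ee_pos: [0.6444, 0.1285, 0.311]
eef_rot: [0.655, 0.268, -0.268, -0.654]
ft_force: [0.4, -0.0, -0.3]
width: 0.0605
```

```bash
python3 - <<'E'
from h import *
save('scene','s7')
a=cv2.imread('pics/s6.png').astype(int);b=cv2.imread('pics/s7.png').astype(int)
print('diff tray',abs(a-b)[130:170,325:380].mean(),'plain',abs(cv2.imread('pics/scene0.png').astype(int)-b)[280:350,115:180].mean())
print(r.close_job())
E
```

```text
diff tray 0.4862121212121212 plain 0.5259340659340659
the job is handed in; nothing more can be done
None
```

The keyhole caddy is hanging on the panel screw and the job was handed in at about 12 s. No verdict was reported.

**What I did:** I gripped the caddy by its handle, turned it to face the panel and passed the wide opening over the screw head. I then drew it down about 35 mm until the neck took its weight, and only then opened the fingers and backed the arm away.

**Last checks (none failed or disagreed):**
- **Fit:** by calculation from the arm pose and the panel fit, the slot end was within about 1 mm of the neck at release. The vertical wrist force went from −4.5 N to +2.6 N as the screw took the load.
- **Hanging:** in the final pictures the caddy matches the predicted hanging pose, with the screw head in front of the slot. It did not move between the last two pictures.
- **Plain caddy:** unchanged from the first picture.
- **Robot:** clear of everything, with the wrist force near zero.

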